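# Feel the tapered spacer blade snug between a sliding door and its stop

### The arm

A 6-joint arm with a two-finger parallel gripper is mounted at the origin on the work surface. World frame = base frame: x ahead of the robot, y to its left, z up, the work surface at z = 0. Lengths are in mm, angles in degrees, forces in N, time in s.
With the tool pointing down it reaches from about 350 to 850 mm from the base axis. Payload 8.1 kg.
Tool frame: the origin (TCP) lies on the mounting face of the last link; the fingertips stand 173 mm ahead of it and the grasp point (between the pads) lies 155 mm ahead of it; z points along the fingers, y is the direction in which the jaws open and shut (so a half turn about z gives the same grasp; the last joint's range is limited). The gripper opens to 85 mm and grips with 20 to 120 N. Pads are 22 mm wide; open, the fingers measure 114 mm over their backs; the gripper's body (76 mm by 85 mm) begins 54 mm behind the grasp point. The pads swing forward as they close: fully open they stand 13 mm farther back than shut.
Start: joints at [-76.627, 7.471, 85.268, -0, 87.261, -4.893], TCP at [188.077, -569.767, 404.692] pointing down, gripper open.
Joint ranges: [-169.43, 169.43], [-51.17, 129.36], [1.28, 143.12], [-76.62, 256.62], [0, 156.53], [-152.29, 152.29]. Speed limits (degrees/s): [136.94, 136.94, 159.86, 180, 180, 180].

### API

Orientations are given as [roll, pitch, yaw] about the fixed x, y, z axes, in that order (R = Rz(yaw) Ry(pitch) Rx(roll)).
In Python, from bench import * gives the robot as it stands.
- The arm moves only by the shell command python3 -m jog 'ROWS' [FORCE]. ROWS is JSON, a list of rows, each an object of numbers: "tx", "ty", "tz": the shift along the tool's x, y, z as a fraction of full scale; "ax", "ay", "az": the turn, a rotation vector about the tool's x, y, z as a fraction of full scale; "hand": the opening, from 0 (shut) to 1 (fully open). A call has 1 to 5 rows; each row is the pose to reach, as a shift and turn from the pose commanded when the call began, along the tool's axes at that moment; what a row does not reach only later rows make up. Full scale, the value 1, is 150 mm for a shift and 45 degrees for a turn. A row lasts 1/12 s, in which the tool goes at most 41.7 mm and 7.16 degrees, less where a joint would pass 70% of its speed; a pose out of reach is approached as far as the arm can. A call with a number of a shift or a turn outside -1 to 1 is refused whole. A call with a gripper value outside its range is refused whole. The fingers move at their own pace and stop on an object; FORCE is the grip in N (left out, the last holds). Time passes only in rows, so rows that repeat a pose let the fingers close. It gives the time, the measured TCP pose, the force and the opening at its end, in the units of the state.
- sense(): the state, without advancing time (a new reading comes with each control period).
- snapshot(name): name is "scene" or "top" or "wrist"; returns a dict with "pixels" (400x640x3 uint8, red, green, blue), "z_map" (400x640 float32, mm along the optical axis (not along the pixel's ray), 0 where there is no reading), "intrinsics" (3x3 intrinsics, pixels), "D" ([k1, k2, p1, p2, k3] as OpenCV has them; the pictures are not rectified), "R" (3x3) and "t" (3): a world point X has camera coordinates R X + t. Camera axes: x right, y down, z forward; pixel columns grow to the right and rows downward; lengths in mm; the calibration is good to about 2 mm. A picture is of the moment at which its call begins.
- hand_in(): hands the job in, once; it reports no verdict.
The state is a dict: "time": time; "joint_pos": joint angles; "qd": joint speeds; "joint_efforts": joint torques, N m; "tool_pos": TCP position; "tcp_rot": TCP orientation; "ft_force": force on the tool from outside, world axes, zero at the start; "wrist_torque": the same for the moment, N m; "finger_gap": finger opening in mm.
Only numpy, scipy, OpenCV 4.12 (cv2) and the standard library are available. Lean on these libraries where they do the work, as an engineer would, in place of code of your own. Each camera call takes 0.05 s, during which the arm holds its last target.

### The job

The half-open frosted door of the charging cabinet is loose against its stop post. Take the tapered spacer blade out of its wooden stand, slide it point down, flat face to the door, into the gap between the door's edge and the rubber bumper on the stop post, and press until you feel it firmly nipped (about 8 N of resistance) without forcing it or shoving the door along. Then let go and leave it standing upright, gripped in the gap, and leave the stylus, key, bowl and adapter where they lie.

Things in the scene. Friction and masses are not known exactly. Their poses are not given: they have to be found in the camera images.
- spacer_grip (a point): Centre of the spacer's black ribbed plastic handle, a block 30 mm along the spacer's x, 28 mm along y, 50 mm high; 25 mm above its underside and 121 mm above the tip. Axes: z up the handle, +y out of the blade's flat face. At the start the spacer stands upright in the stand, the handle's underside resting on the stand's top. Whole tool 68 to 117 g.
- spacer_tip (a point): Middle of the lower end of the spacer's steel wedge blade (at y = +8 mm in the spacer's axes, 2 mm behind the flat face). Same axes as spacer_grip. The blade is 96 mm long, 20 mm wide along x; the flat face is vertical, at y = +10 mm; the -y face slopes 0.17 mm per mm, so the blade is 4 mm thick at the tip and 20.3 mm at the handle.
- spacer: The spacer as a whole; origin on its centre line at the height of the tip, 121 mm below the handle's centre.
- stand: Fixed maple stand, a hollow upright block 50 x 52 mm and 105 mm high on a 66 mm foot, with a 22 x 23 mm hole in which the spacer blade hangs. Origin: centre of its underside. The spacer starts in line with its axes.
- cabinet: Fixed low, open-topped maple charging cabinet, 200 x 480 mm, ends 110 mm high; origin at the middle of its length at shelf height. x points to its back, y along the door's track, towards the door.
- door: Frosted acrylic sliding door with an aluminium edge strip, 185 mm long, 24 mm thick at the edge, top 120 mm above the shelf. It slides along y, held only by about 18 N of track friction. Origin: at shelf height under its edge facing the stop.
- door_edge (a point): Top of the door's flat upright edge face, middle of its thickness, 120 mm above the shelf. Cabinet axes: the gap lies on the -y side of it, open from above and about 100 mm deep. The blade's flat face must lie against this edge: a blade held off it, loaded sideways, springs over and loses its nip when let go.
- stop: Maple stop post, 40 x 30 mm, top 118 mm above the shelf, facing the door's edge across the gap, with a black rubber bumper bar (10 mm round, 20 mm along x, centre 16 mm below the door's top) sticking out towards the door. Bumper: sprung, 8 N per mm, 6 mm travel; screw-set, so the clear gap to the door is 5.5 to 14 mm and not measured. Origin: at shelf height, 23 mm in +y from the post's face.
- stop_face (a point): Top of the post's face towards the door, 118 mm above the shelf, 23 to 24.5 mm from the door's edge. The bumper sticks out below it. The blade first meets both sides when its tip is 24 to 75 mm below the door's top; from there the resistance to pushing grows by 1.5 to 2.2 N per mm, and the right nip is some 4 to 6 mm deeper.
- stylus: Bystander: grey stylus 150 mm long, 9 mm thick, lying on the shelf; origin under its middle.
- key: Bystander: bronze door key 60 mm long, 4 mm thick, flat on the shelf; origin under it.
- bowl: Bystander: turquoise ring bowl, 76 mm across, 32 mm high; origin under its centre.
- adapter: Bystander: black wall adapter 45 x 45 x 28 mm, two pins to one side; origin under its centre.
Not all that is in view belongs to the job. What is shaped like the spacer but orange or red is not meant.

How it is judged (in metres and radians):
On the way, in this order (a step that is already met when the one before it is completed fails the run):
1. the spacer is lifted clear of its stand (height (world z) of spacer_tip above 0.11 m), for 0.1 s.
2. the blade is in the gap, at least 18 mm down beside the door's edge (x of spacer_tip in the frame of door_edge between -0.008 and 0.008 m and y of spacer_tip in the frame of door_edge between -0.01 and 0.0005 m and z of spacer_tip in the frame of door_edge below -0.018 m), for 0.1 s.
3. the blade, still held, is pressed in until it is nipped between door and stop (x of spacer_tip in the frame of door_edge between -0.008 and 0.008 m and y of spacer_tip in the frame of door_edge between -0.01 and 0.0005 m and z of spacer_tip in the frame of door_edge below -0.022 m and contact force between spacer and door above 1.5 N and contact force between spacer and stop above 1.5 N and contact force between the fingers and spacer above 3 N), for 0.2 s.
At the end, for the whole second after the job is handed in: Spacer released, still, upright within 0.1 rad in the gap, tip 22 mm or more below the door's top and within 8 mm of mid-thickness, nipped with over 2.5 N against both door and stop; door within 3 mm and bystanders within 15 mm of their starts (x of spacer_tip in the frame of door_edge between -0.008 and 0.008 m and y of spacer_tip in the frame of door_edge between -0.01 and 0.0005 m and z of spacer_tip in the frame of door_edge below -0.022 m and contact force between spacer and door above 2.5 N and contact force between spacer and stop above 2.5 N and angle between spacer_tip's own z axis and vertical below 0.1 rad and linear speed of spacer below 0.02 m/s and distance of door_edge from where it was at the start of the episode below 0.003 m and distance of each of stylus, key, bowl, adapter from where it was at the start of the episode below 0.015 m); the robot touches nothing.
It fails at once if the blade is forced: it bears on the door with more than 16 N (contact force between spacer and door above 16 N).
It fails at once if the blade is forced: it bears on the stop with more than 16 N (contact force between spacer and stop above 16 N).
It fails at once if the door is shoved more than 3 mm along (distance of door_edge from where it was at the start of the episode above 0.003 m).
It fails at once if a bystander (stylus, key, bowl or adapter) is moved more than 15 mm (distance of any of stylus, key, bowl, adapter from where it was at the start of the episode above 0.015 m).
It also fails if it takes over 51 s, if anything falls off the work surface, if the arm or the gripper's body presses on something with over 40 N, if the wrist force passes 120 N, or if a joint passes its speed limit or range.

## Working session

There is one attempt and no reset: what is moved stays moved. The work goes in short steps, Python scripts to look and compute and a shell command to move; the robot and the scene stay as the last step left them, time stands still between calls to the robot, and variables do not carry over. Pictures are saved under pics/ and viewed, and the job is handed in when it is done.

```bash
mkdir -p pics; ls; cat > h.py <<'E'
import numpy as np, cv2, pickle
from bench import *
def grab(n,tag):
    s=snapshot(n); pickle.dump(s,open(f'pics/{tag}.pkl','wb')); cv2.imwrite(f'pics/{tag}.png',s['pixels'][:,:,::-1]); return s
def load(tag): return pickle.load(open(f'pics/{tag}.pkl','rb'))
def pt(s,u,v,z=None,wz=None):
    K=np.array(s['intrinsics']);D=np.array(s['D'],float)
    xy=cv2.undistortPoints(np.array([[[u,v]]],float),K,D)[0,0]
    d=np.array([xy[0],xy[1],1]);R=np.array(s['R']);t=np.array(s['t']).ravel()
    if wz is not None:
        c=-R.T@t; r=R.T@d; return c+r*(wz-c[2])/r[2]
    if z is None: z=s['z_map'][int(round(v)),int(round(u))]
    return R.T@(d*z-t)
def crop(tag,x0,y0,x1,y1,k,out):
    im=cv2.imread(f'pics/{tag}.png')[y0:y1,x0:x1]; cv2.imwrite(f'pics/{out}.png',cv2.resize(im,None,fx=k,fy=k,interpolation=cv2.INTER_CUBIC))
def proj(s,P):
    rv,_=cv2.Rodrigues(np.array(s['R'])); return cv2.projectPoints(np.array(P,float).reshape(-1,1,3),rv,np.array(s['t'],float),np.array(s['intrinsics']),np.array(s['D'],float))[0].reshape(-1,2)
E
python3 - <<'E'
from h import *
for n in('scene','top','wrist'): s=grab(n,n+'0'); print(n,-np.array(s['R']).T@np.array(s['t']).ravel())
print(sense())
E
```

```text
pics
scene [990.26188548 359.76326358 852.91223944]
top [ 297.91938416  -25.51531235 1298.35695601]
wrist [ 251.00166303 -548.33789569  373.54880616]
{'time': 0.15, 'joint_pos': array([-7.66281367e+01,  7.50526593e+00,  8.53153264e+01,  1.71603232e-03,
        8.72615097e+01, -4.89296291e+00]), 'qd': array([-0.0350513 , -0.16098187, -0.25319882, -0.02137857, -0.01162335,
       -0.02064434]), 'joint_efforts': array([ 1.39294483e-03, -5.70065546e+01, -5.01157486e+01, -1.33894641e-04,
        9.79461096e-03,  6.13586417e-05]), 'tool_pos': array([ 188.03263697, -569.59039248,  403.88057508]), 'tcp_rot': array([-1.79918343e+02, -8.71056498e-03,  1.82647368e+01]), 'ft_force': array([0.27170192, 0.03399588, 0.60087499]), 'wrist_torque': array([ 0.00221436, -0.00214248, -0.01532371]), 'finger_gap': 85.42490403561894}
```

View pics/scene0.png

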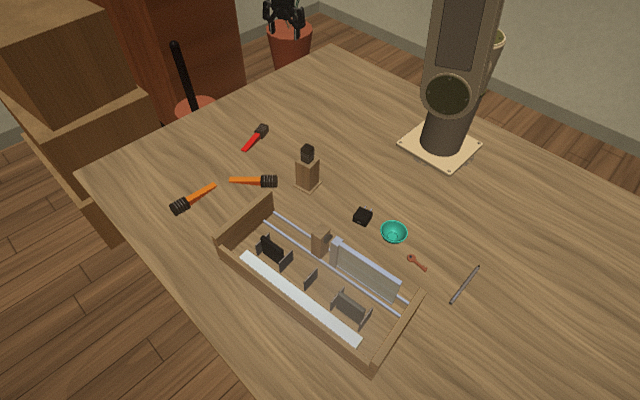

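View pics/top0.png

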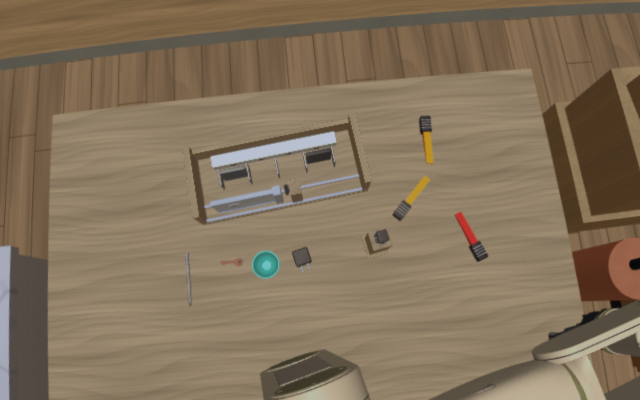

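View pics/wrist0.png

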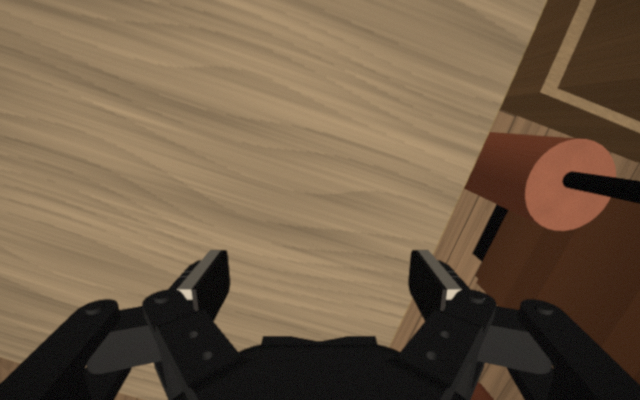

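Look-alikes in the scene view: orange tools at (182,206) and (267,181), a red one at (262,132), and the black-handled one upright in the wooden stand at (307,152). In the top view they are at (426,125), (403,210), (478,250) and (381,237). I choose the stand one and check it in close crops.

```bash
python3 - <<'E'
from h import *
crop('top0',350,215,410,265,12,'c_stand'); crop('scene0',210,130,430,300,3.6,'c_scene'); crop('top0',180,110,380,230,4,'c_cab')
E
```

```text
(no output)
```

View pics/c_stand.png

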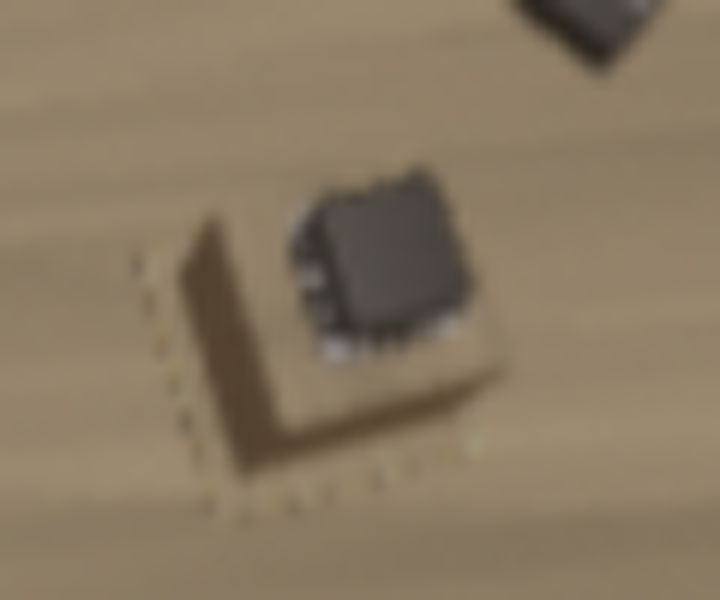

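View pics/c_scene.png

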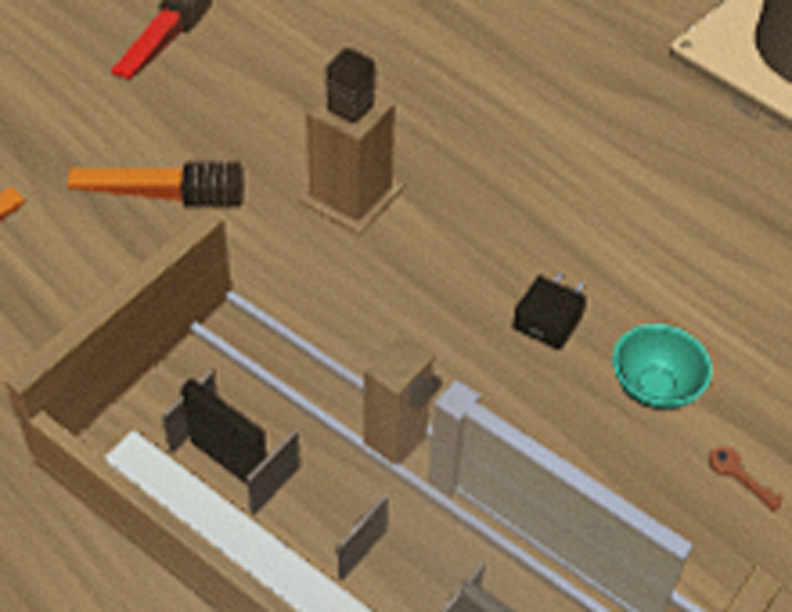

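View pics/c_cab.png

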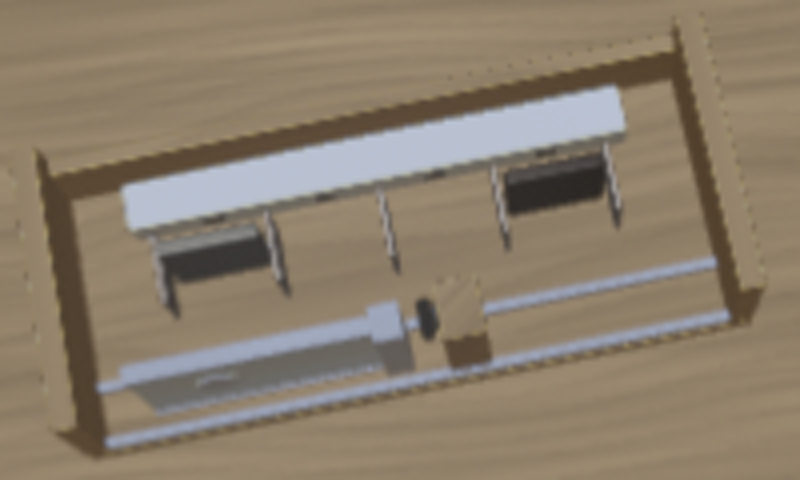

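Chosen: the black handle in the stand, no orange or red visible on it. Next I locate the stand, door and post from depth.

```bash
cat >> h.py <<'E'
def cloud(s):
    K=np.array(s['intrinsics']);D=np.array(s['D'],float);z=s['z_map'];h,w=z.shape
    g=np.stack(np.meshgrid(np.arange(w),np.arange(h)),-1).reshape(-1,1,2).astype(float)
    xy=cv2.undistortPoints(g,K,D).reshape(h,w,2)
    P=np.dstack([xy*z[...,None],z])-np.array(s['t']).ravel()
    P=P@np.array(s['R']); P[z==0]=np.nan; return P
E
python3 - <<'E'
from h import *
for n in('top0','scene0'):
    s=load(n);P=cloud(s)
    for nm,(u,v) in ({'handle':(383,236),'stand':(374,244),'door':(245,199),'strip':(276,190),'post':(295,185),'table':(330,280),'bowl':(265,265),'adapter':(302,257),'shelf':(245,185),'bumper':(287,189)} if n=='top0' else {'handle':(307,148),'strip':(336,241),'post':(320,233),'bumper':(328,239),'door':(370,265)}).items(): print(n,nm,P[v,u].round(1))
s=load('top0');P=cloud(s)
hm=P[...,2]
c=P[236,383,:2]
near=lambda c,r:(np.hypot(P[...,0]-c[0],P[...,1]-c[1])<r)
for nm,m in {'handle':near(c,60)&(hm>148)&(hm<165),'standtop':near(c,60)&(hm>97)&(hm<112)}.items():
    q=P[m][:,:2].astype(np.float32); print(nm,len(q),cv2.minAreaRect(q),P[m][:,2].mean())
E
```

```text
top0 handle [ 451.2 -191.3  157.6]
top0 stand [ 439.7 -172.8  107.7]
top0 door [589.2 147.4 118.9]
top0 strip [604.4  64.9 121.2]
top0 post [614.1  14.6 116. ]
top0 table [365.8 -53.    1.5]
top0 bowl [424.6 121.5   5.2]
top0 adapter [434.   16.8  27.7]
top0 shelf [656.2 160.2  13.3]
top0 bumper [607.5  36.8 108.3]
scene0 handle [ 457.6 -184.5  157.6]
scene0 strip [607.4  66.2 121.2]
scene0 post [617.5  23.  120.2]
scene0 bumper [610.6  43.7 109. ]
scene0 door [601.3 164.8 123.2]
handle 137 ((451.7971496582031, -190.141357421875), (29.389755249023438, 28.564546585083008), 9.399616241455078) 154.23568285878346
standtop 219 ((451.9127197265625, -189.8376922607422), (50.52302169799805, 52.665645599365234), 10.589648246765137) 104.6017249159429
```

```bash
cat >> h.py <<'E'
from scipy.spatial.transform import Rotation as Ro
def go(x,y,z,yaw,roll=180,pitch=0):
    s=sense();R0=Ro.from_euler('xyz',s['tcp_rot'],degrees=True);R1=Ro.from_euler('xyz',[roll,pitch,yaw],degrees=True)
    d=R0.inv().apply(np.array([x,y,z])-s['tool_pos'])/150; a=(R0.inv()*R1).as_rotvec(degrees=True)/45
    print('t',d.round(3),'a',a.round(3),'rows>=',max(np.linalg.norm(d)*150/41.7,np.linalg.norm(a)*45/7.16).__round__(1))
E
python3 - <<'E'
from h import *
go(452,-190,404,100.5)
E
```

```text
t [ 2.464e+00 -1.852e+00  2.000e-03] a [-1.000e-03 -1.000e-03 -1.827e+00] rows>= 11.5
```

```bash
python3 -m jog '[{"tx":1,"ty":-0.75,"az":-0.78,"hand":1},{"tx":1,"ty":-0.75,"az":-0.78,"hand":1},{"tx":1,"ty":-0.75,"az":-0.78,"hand":1},{"tx":1,"ty":-0.75,"az":-0.78,"hand":1},{"tx":1,"ty":-0.75,"az":-0.78,"hand":1}]'; python3 -c "
from h import *
go(452,-190,404,100.5)"
```

```text
t [ 2.464e+00 -1.852e+00  2.000e-03] a [-1.000e-03 -1.000e-03 -1.827e+00] rows>= 11.5invalid input at $[0]: expected keys tx, ty, tz, ax, ay, az, hand
```

```bash
python3 -m jog '[{"tx":1,"ty":-0.75,"tz":0,"ax":0,"ay":0,"az":-0.78,"hand":1},{"tx":1,"ty":-0.75,"tz":0,"ax":0,"ay":0,"az":-0.78,"hand":1},{"tx":1,"ty":-0.75,"tz":0,"ax":0,"ay":0,"az":-0.78,"hand":1},{"tx":1,"ty":-0.75,"tz":0,"ax":0,"ay":0,"az":-0.78,"hand":1},{"tx":1,"ty":-0.75,"tz":0,"ax":0,"ay":0,"az":-0.78,"hand":1}]'; python3 -c "
from h import *
go(452,-190,404,100.5)"
```

```text
time: 0.57
tool_pos: [297.0, -412.7, 404.3]
tcp_rot: [-180.0, -0.1, 53.8]
ft_force: [0.2, -0.3, -0.3]
finger_gap: 85.3
t [ 1.809 -0.042  0.005] a [ 0.    -0.002 -1.037] rows>= 6.5
```

```bash
python3 -m jog '[{"tx":1,"ty":-0.02,"tz":0,"ax":0,"ay":0,"az":-0.78,"hand":1},{"tx":1,"ty":-0.02,"tz":0,"ax":0,"ay":0,"az":-0.78,"hand":1},{"tx":1,"ty":-0.02,"tz":0,"ax":0,"ay":0,"az":-0.78,"hand":1},{"tx":1,"ty":-0.02,"tz":0,"ax":0,"ay":0,"az":-0.78,"hand":1},{"tx":1,"ty":-0.02,"tz":0,"ax":0,"ay":0,"az":-0.78,"hand":1}]'; python3 -c "
from h import *
go(452,-190,404,100.5)"
```

```text
time: 0.98
tool_pos: [384.5, -290.0, 404.6]
tcp_rot: [179.9, -0.1, 89.1]
ft_force: [0.1, 0.5, 0.8]
finger_gap: 85.6
t [0.674 0.439 0.005] a [ 0.002 -0.002 -0.254] rows>= 2.9
```

```bash
python3 -m jog '[{"tx":0.07,"ty":0.44,"tz":0,"ax":0,"ay":0,"az":-0.254,"hand":1},{"tx":0.07,"ty":0.44,"tz":0,"ax":0,"ay":0,"az":-0.254,"hand":1},{"tx":0.07,"ty":0.44,"tz":0,"ax":0,"ay":0,"az":-0.254,"hand":1}]'; python3 -c "
from h import *
s=grab('wrist','w1');go(452,-190,404,100.5);P=cloud(s);hm=P[...,2]
for a,b in((149,162),(99,111)):
    m=(hm>a)&(hm<b);q=P[m][:,:2].astype(np.float32); print(len(q),cv2.minAreaRect(q),np.median(P[m][:,2]),q.mean(0))
"
```

```text
time: 1.23
tool_pos: [451.6, -283.7, 404.1]
tcp_rot: [179.9, -0.0, 100.3]
ft_force: [0.7, 0.4, -0.8]
finger_gap: 85.6
t [0.616 0.122 0.   ] a [-0.001 -0.001 -0.009] rows>= 2.3
1848 ((452.1689453125, -189.72560119628906), (29.807514190673828, 27.484638214111328), 10.503739356994629) 155.4267322147123 [ 451.78482 -189.82347]
4223 ((573.4605102539062, -170.47518920898438), (296.7606201171875, 52.4891242980957), 8.831681251525879) 107.79869671973475 [ 562.0695  -182.10336]
```

View pics/w1.png

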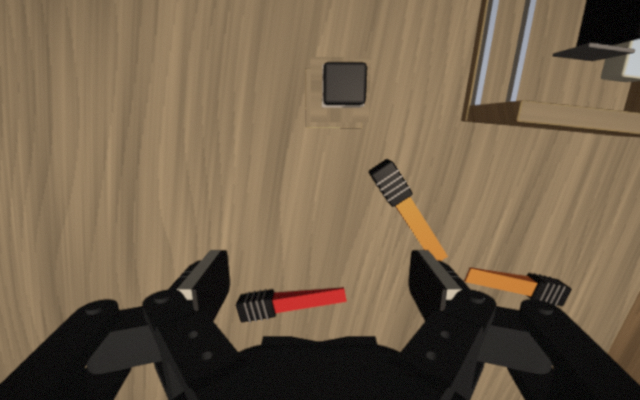

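The handle measures 29.8 × 27.5 mm with its top at z 155, which matches the description. It is centred at (452, -190), with spacer x at 10.5°. I move over it.

```bash
python3 -m jog '[{"tx":0.616,"ty":0.122,"tz":0,"ax":0,"ay":0,"az":-0.005,"hand":1},{"tx":0.616,"ty":0.122,"tz":0,"ax":0,"ay":0,"az":-0.005,"hand":1},{"tx":0.616,"ty":0.122,"tz":0.2,"ax":0,"ay":0,"az":-0.005,"hand":1},{"tx":0.616,"ty":0.122,"tz":0.2,"ax":0,"ay":0,"az":-0.005,"hand":1}]'; python3 -c "
from h import *
go(452,-189.8,287,100.5)"
```

```text
time: 1.62
tool_pos: [449.2, -188.1, 370.1]
tcp_rot: [-179.7, -0.3, 100.2]
ft_force: [-0.7, -0.1, -1.9]
finger_gap: 85.2
t [-0.017  0.019  0.554] a [-0.006 -0.006 -0.006] rows>= 2.0
```

```bash
python3 -m jog '[{"tx":0,"ty":0,"tz":0.2,"ax":0,"ay":0,"az":0,"hand":1},{"tx":0,"ty":0,"tz":0.2,"ax":0,"ay":0,"az":0,"hand":1},{"tx":0,"ty":0,"tz":0.2,"ax":0,"ay":0,"az":0,"hand":1}]'; python3 -c "
from h import *
go(452,-189.8,287,100.5)"
```

```text
time: 1.87
tool_pos: [449.7, -191.3, 343.7]
tcp_rot: [-179.8, -0.1, 100.0]
ft_force: [-0.9, 0.6, 0.9]
finger_gap: 85.5
t [0.007 0.018 0.378] a [-0.004 -0.003 -0.01 ] rows>= 1.4
```

```bash
python3 -m jog '[{"tx":0.005,"ty":0.015,"tz":0.15,"ax":0,"ay":0,"az":-0.01,"hand":1},{"tx":0.005,"ty":0.015,"tz":0.3,"ax":0,"ay":0,"az":-0.01,"hand":1},{"tx":0.005,"ty":0.015,"tz":0.378,"ax":0,"ay":0,"az":-0.01,"hand":1},{"tx":0.005,"ty":0.015,"tz":0.378,"ax":0,"ay":0,"az":-0.01,"hand":1},{"tx":0.005,"ty":0.015,"tz":0.378,"ax":0,"ay":0,"az":-0.01,"hand":1}]'; python3 -c "
from h import *
go(452,-189.8,287,100.5)"
```

```text
time: 2.28
tool_pos: [452.8, -190.3, 288.7]
tcp_rot: [-180.0, -0.0, 100.5]
ft_force: [-0.1, 0.0, 0.3]
finger_gap: 85.3
t [ 0.004 -0.005  0.011] a [-0.001 -0.     0.   ] rows>= 0.0
```

```bash
for i in 1 2 3; do python3 -m jog '[{"tx":0,"ty":0,"tz":0,"ax":0,"ay":0,"az":0,"hand":0},{"tx":0,"ty":0,"tz":0,"ax":0,"ay":0,"az":0,"hand":0},{"tx":0,"ty":0,"tz":0,"ax":0,"ay":0,"az":0,"hand":0},{"tx":0,"ty":0,"tz":0,"ax":0,"ay":0,"az":0,"hand":0}]' 50; done
```

```text
time: 2.62
tool_pos: [453.2, -189.9, 289.0]
tcp_rot: [179.9, 0.1, 100.6]
ft_force: [0.3, 0.6, -0.5]
finger_gap: 38.5
time: 2.95
tool_pos: [453.1, -189.9, 288.8]
tcp_rot: [179.9, 0.0, 100.6]
ft_force: [-1.7, 0.4, 6.2]
finger_gap: 29.5
time: 3.28
tool_pos: [453.1, -189.9, 288.8]
tcp_rot: [179.9, 0.0, 100.6]
ft_force: [-1.5, -0.1, 5.6]
finger_gap: 29.4
```

```bash
python3 -m jog '[{"tx":0,"ty":0,"tz":-0.1,"ax":0,"ay":0,"az":0,"hand":0},{"tx":0,"ty":0,"tz":-0.3,"ax":0,"ay":0,"az":0,"hand":0},{"tx":0,"ty":0,"tz":-0.55,"ax":0,"ay":0,"az":0,"hand":0},{"tx":0,"ty":0,"tz":-0.8,"ax":0,"ay":0,"az":0,"hand":0},{"tx":0,"ty":0,"tz":-0.9,"ax":0,"ay":0,"az":0,"hand":0}]'; python3 -m jog '[{"tx":0,"ty":0,"tz":0,"ax":0,"ay":0,"az":0,"hand":0},{"tx":0,"ty":0,"tz":0,"ax":0,"ay":0,"az":0,"hand":0}]'; python3 -c "
from h import *
for n in('scene','top','wrist'):grab(n,n+'1')
crop('scene1',250,60,380,220,4,'c_s1');crop('top1',330,180,440,270,6,'c_t1')"
```

```text
time: 3.7
tool_pos: [453.4, -189.9, 428.5]
tcp_rot: [179.7, 0.2, 100.6]
ft_force: [0.3, -0.6, -0.2]
finger_gap: 29.8
time: 3.87
tool_pos: [453.0, -189.8, 423.6]
tcp_rot: [179.9, 0.1, 100.6]
ft_force: [-0.5, -0.6, -2.4]
finger_gap: 29.3
```

View pics/c_s1.png

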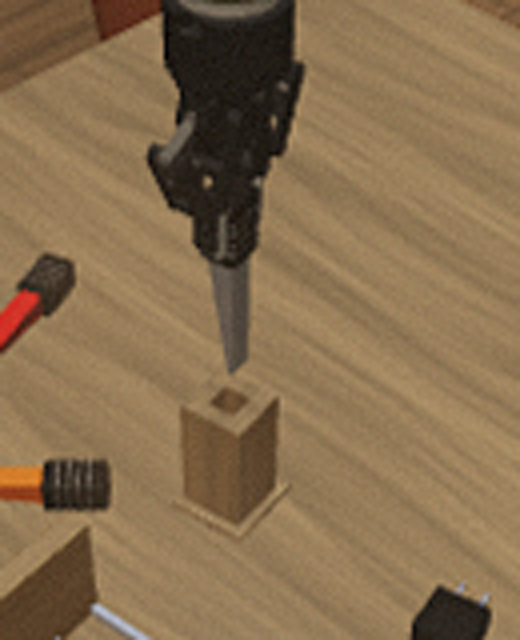

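View pics/wrist1.png

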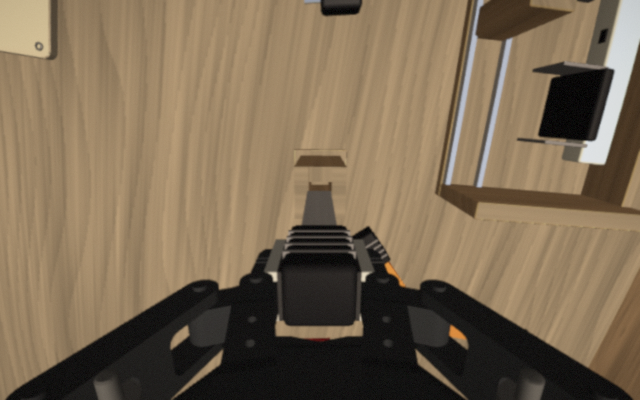

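```bash
python3 - <<'E'
from h import *
# handle centre at z 130+lift ; overlay both hypotheses
G=np.array([452.3,-189.8,130+423.6-288.8])
th=np.radians(10.5)
for n in('scene1','wrist1'):
    s=load(n);im=s['pixels'][:,:,::-1].copy()
    for sg,col in((1,(0,255,0)),(-1,(0,0,255))):
        ex=sg*np.array([np.cos(th),np.sin(th),0]);ey=sg*np.array([-np.sin(th),np.cos(th),0])
        for x in(-10,10):
            for a,b in(((10,-25),(10,-121)),((-10.3,-25),(6,-121))):
                p=proj(s,[G+ex*x+ey*a[0]+[0,0,a[1]],G+ex*x+ey*b[0]+[0,0,b[1]]])
                if n=='scene1': p=(p-[290,110])*10
                else: p=(p-[280,170])*8
                if x==-10 and a[0]==10: 
                    c=im[110:170,290:330] if n=='scene1' else im[170:250,280:360]
                    if sg==1: out=cv2.resize(c,None,fx=10 if n=='scene1' else 8,fy=10 if n=='scene1' else 8,interpolation=cv2.INTER_CUBIC)
                cv2.line(out,*[tuple(int(i) for i in q) for q in p],col,1)
    cv2.imwrite(f'pics/ov_{n}.png',out)
E
```

```text
(no output)
```

View pics/ov_scene1.png

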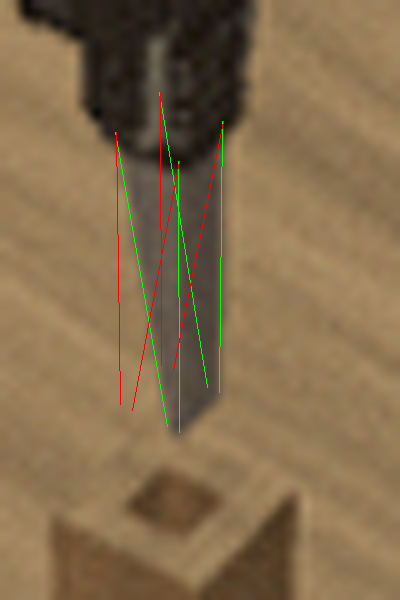

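View pics/ov_wrist1.png

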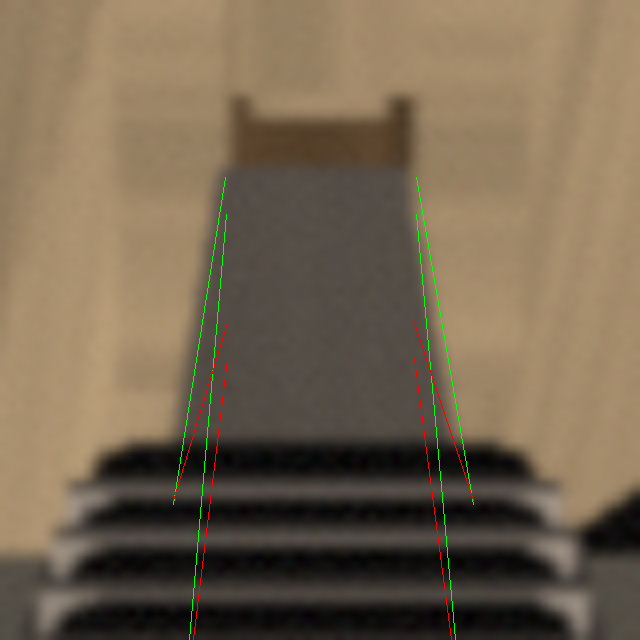

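The flat face points to world +y (the green overlay fits), so it is already towards the door. Next I move near the gap at height to measure it.

```bash
python3 -c "
from h import *
go(622,-45,440,100.5)"
```

```text
t [ 0.74   1.288 -0.131] a [-0.004 -0.003  0.002] rows>= 5.4
```

```bash
python3 -m jog '[{"tx":0.1,"ty":0.18,"tz":-0.13,"ax":0,"ay":0,"az":0,"hand":0},{"tx":0.25,"ty":0.43,"tz":-0.13,"ax":0,"ay":0,"az":0,"hand":0},{"tx":0.37,"ty":0.64,"tz":-0.13,"ax":0,"ay":0,"az":0,"hand":0},{"tx":0.49,"ty":0.85,"tz":-0.13,"ax":0,"ay":0,"az":0,"hand":0},{"tx":0.56,"ty":0.98,"tz":-0.13,"ax":0,"ay":0,"az":0,"hand":0}]'; python3 -m jog '[{"tx":0.1,"ty":0.17,"tz":0,"ax":0,"ay":0,"az":0,"hand":0},{"tx":0.16,"ty":0.29,"tz":0,"ax":0,"ay":0,"az":0,"hand":0},{"tx":0.18,"ty":0.31,"tz":0,"ax":0,"ay":0,"az":0,"hand":0},{"tx":0.18,"ty":0.31,"tz":0,"ax":0,"ay":0,"az":0,"hand":0},{"tx":0.18,"ty":0.31,"tz":0,"ax":0,"ay":0,"az":0,"hand":0}]';  python3 -c "
from h import *
grab('wrist','w2');grab('top','t2');crop('w2',160,0,480,240,2.5,'c_w2')"
```

```text
time: 4.43
tool_pos: [583.5, -77.6, 439.9]
tcp_rot: [-179.9, -0.1, 100.7]
ft_force: [0.3, -0.3, -1.4]
finger_gap: 29.4
time: 4.85
tool_pos: [622.3, -45.2, 440.7]
tcp_rot: [-179.8, -0.0, 100.6]
ft_force: [-0.5, -0.2, -0.1]
finger_gap: 29.2
```

View pics/w2.png

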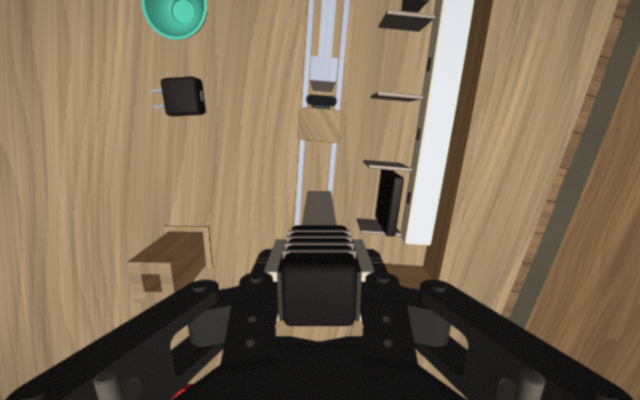

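View pics/c_w2.png

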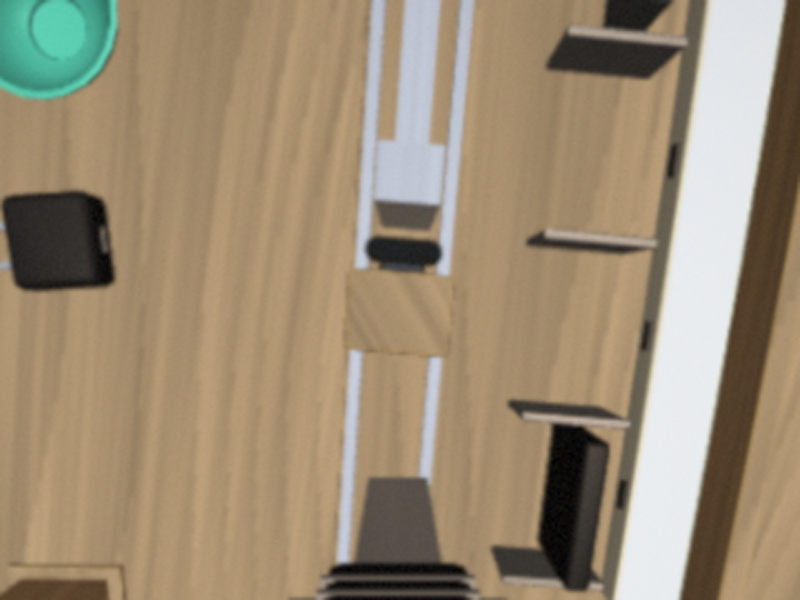

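```bash
python3 - <<'E'
from h import *
s=load('w2');P=cloud(s)
K=(np.zeros(P.shape[:2],bool))
def box(u0,v0,u1,v1,za,zb):
    m=np.zeros(P.shape[:2],bool);m[v0:v1,u0:u1]=1;m&=(P[...,2]>za)&(P[...,2]<zb);q=P[m][:,:2].astype(np.float32)
    r=cv2.minAreaRect(q);print(len(q),r,P[m][:,2].mean());return q
# crop px -> full: 160+u/2.5, v/2.5
for nm,uv in {'post':(400,312),'strip':(410,175),'doortop':(418,60),'shelf':(500,330),'bumper':(404,250)}.items():
    u,v=160+uv[0]/2.5,uv[1]/2.5;print(nm,pt(s,u,v).round(1))
post=box(290,95,350,150,110,130);strip=box(300,50,345,90,113,130);dt=box(310,0,345,50,113,130)
# strip edge corners from pixels with z known
for nm,(u,v) in {'stripBL':(376,201),'stripBR':(440,206),'stripTL':(380,140),'stripTR':(446,145),'postTL':(346,271),'postTR':(453,274),'postBL':(344,349),'postBR':(449,355)}.items():
    print(nm,pt(s,160+u/2.5,v/2.5,wz=121 if nm[0]=='s' else 119).round(1))
# door yaw from track rails: direction
E
```

```text
post [610.   17.3 118.5]
strip [604.8  64.8 120.6]
doortop [600.5 101.8 121.8]
shelf [662.2  16.7  15. ]
bumper [607.3  39.9 110.3]
1462 ((608.3314208984375, 22.320268630981445), (40.0682258605957, 40.83995056152344), 5.834764003753662) 118.11842053674974
781 ((603.4833374023438, 68.49830627441406), (24.115530014038086, 26.140092849731445), 6.227270603179932) 120.50782076309211
701 ((600.094970703125, 101.325927734375), (12.156156539916992, 40.26328659057617), 5.874863147735596) 120.57921365597906
stripBL [594.4  53.9 121. ]
stripBR [617.4  56.5 121. ]
stripTL [592.2  74.3 121. ]
stripTR [615.4  76.9 121. ]
postTL [587.7  28.1 119. ]
postTR [626.8  34.3 119. ]
postBL [591.7   0.  119. ]
postBR [631.2   5.1 119. ]
```

```bash
python3 - <<'E'
from h import *
s=load('w2');st=sense()
q=lambda u,v,wz:pt(s,160+u/2.5,v/2.5,wz=wz)
tip=[q(366,478,161),q(428,478,161)];m=(tip[0]+tip[1])/2
print('tip',np.round(tip,1),np.linalg.norm(tip[0]-tip[1]),'d from TCP',(m-st['tool_pos']).round(1),st['tool_pos'],st['tcp_rot'])
r=np.radians(10.6);print('tip centreline rel in spacer axes', [(m-st['tool_pos'])[:2]@v for v in(np.array([np.cos(r),np.sin(r)]),np.array([-np.sin(r),np.cos(r)]))])
b=[q(404,238,106),q(404,265,106)];print('bumper near/far edge',np.round(b,1))
crop('w2',290,40,350,110,9,'c_gap')
# rail direction
for n in('w2',):
    for a,c in(((378,0),(361,265)),((472,0),(444,275)),((359,352),(342,560)),((439,0),(431,140)),((402,0),(396,140))):
        A,B=q(*a,15),q(*c,15);d=A-B;print('rail yaw',np.degrees(np.arctan2(-d[0],d[1])))
t=load('t2');crop('t2',180,150,310,225,6,'c_t2')
E
```

```text
tip [[608.7 -38.  161. ]
 [629.3 -34.1 161. ]] 20.999075148755725 d from TCP [  -3.1    9.9 -280.8] [622.05788222 -45.90454296 441.82200205] [-1.79922873e+02 -7.02515655e-03  1.00522688e+02]
tip centreline rel in spacer axes [np.float64(-1.2144636418087273), np.float64(10.255561919084206)]
bumper near/far edge [[606.5  44.5 106. ]
 [608.3  34.7 106. ]]
rail yaw 6.132730679811712
rail yaw 5.329429290778163
rail yaw 5.047355488316904
rail yaw 7.603480412389458
rail yaw 7.905021081737458
```

View pics/c_gap.png

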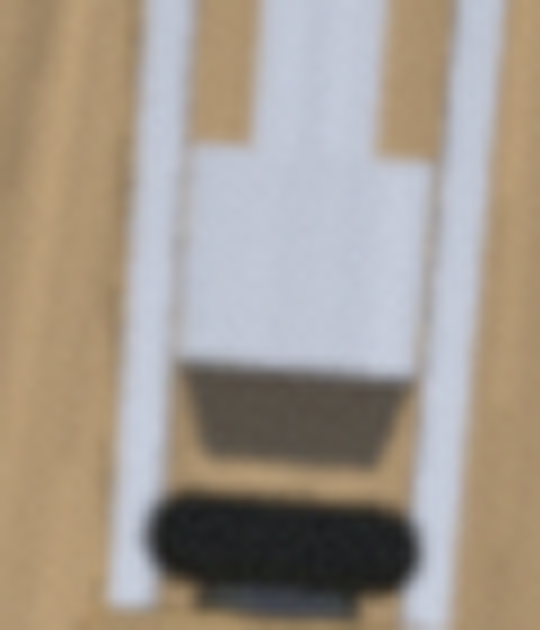

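View pics/c_t2.png

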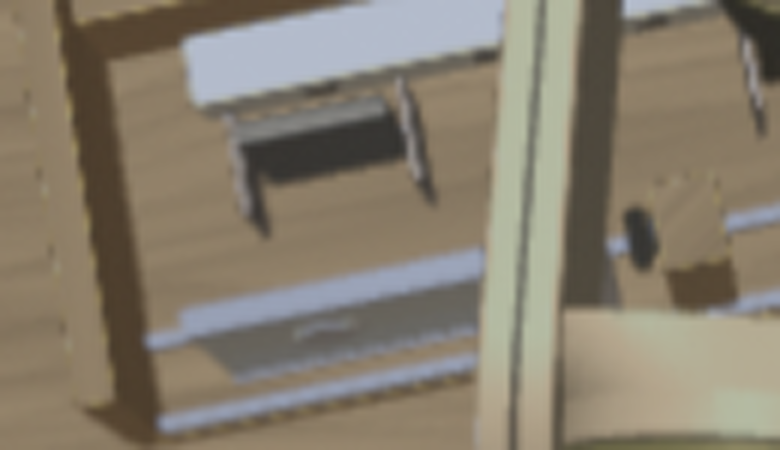

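```bash
python3 - <<'E'
from h import *
s=load('top0')
q=lambda u,v,z:pt(s,180+u/4,110+v/4,wz=z)
for nm,a,b,z in(('frontrail',(107,443),(728,316),15),('bartop',(123,185),(612,88),90),('doortop',(122,368),(366,320),120.5),('doortopfront',(122,378),(366,334),120.5),('back',(62,178),(675,42),110)):
    A,B=q(*a,z),q(*b,z);d=A-B;print(nm,np.degrees(np.arctan2(-d[0],d[1])),np.hypot(*d[:2]))
# line fits from depth: door top in w2 and top0
for n in('w2','top0'):
    P=cloud(load(n));m=(P[...,2]>116)&(P[...,2]<125)&(abs(P[...,0]-598)<40)&(P[...,1]>85)&(P[...,1]<235);p=P[m][:,:2]
    vx,vy,x0,y0=cv2.fitLine(p.astype(np.float32),cv2.DIST_HUBER,0,.01,.01).ravel();print(n,len(p),np.degrees(np.arctan2(-vx*np.sign(vy),abs(vy))),x0,y0, p[:,1].min(),p[:,1].max(),P[m][:,2].mean(), 'centreline x at y=55:',x0+vx/vy*(55-y0))
# strip corners in top0 : find near edge
P=cloud(s)
m=(P[...,2]>114)&(P[...,2]<125)&(abs(P[...,0]-604)<18)&(P[...,1]>45)&(P[...,1]<85);print(P[m][:,:2].min(0),P[m][:,:2].max(0),m.sum())
E
```

```text
frontrail 5.986390819663608 446.98381406968724
bartop 5.854348612793425 341.27460521646566
doortop 5.559990300112478 161.7136119254333
doortopfront 4.6178565349190155 161.07571586705097
back 7.257990665514618 424.6704616246384
w2 645 6.224068 599.96 103.3161 85.14344269198233 121.91238527878818 120.595566885999 centreline x at y=55: 605.2294
top0 256 6.1344566 593.8891 160.23624 85.48958618806 234.69146628242422 119.98557467044766 centreline x at y=55: 605.19965
[591.52175573  54.93724031] [616.06915704  84.1850464 ] 88
```

Door edge midpoint is about (605.5, 55), top z about 120.6, cabinet yaw 6.0°. The post face lies 24 mm away and the bumper gap is roughly 10 mm, so first contact should come at about 54 mm depth. Now I move over the gap at height, with yaw 96.

```bash
python3 -c "
from h import *
go(607.5,42.3,440,96)"
```

```text
t [0.596 0.012 0.012] a [-0.002 -0.     0.101] rows>= 2.1
```

```bash
python3 -m jog '[{"tx":0.15,"ty":0.012,"tz":0,"ax":0,"ay":0,"az":0.1,"hand":0},{"tx":0.35,"ty":0.012,"tz":0,"ax":0,"ay":0,"az":0.1,"hand":0},{"tx":0.52,"ty":0.012,"tz":0,"ax":0,"ay":0,"az":0.1,"hand":0},{"tx":0.596,"ty":0.012,"tz":0,"ax":0,"ay":0,"az":0.1,"hand":0},{"tx":0.596,"ty":0.012,"tz":0,"ax":0,"ay":0,"az":0.1,"hand":0}]'; python3 -m jog '[{"tx":0,"ty":0,"tz":0.03,"ax":0,"ay":0,"az":0,"hand":0},{"tx":0,"ty":0,"tz":0.1,"ax":0,"ay":0,"az":0,"hand":0},{"tx":0,"ty":0,"tz":0.13,"ax":0,"ay":0,"az":0,"hand":0},{"tx":0,"ty":0,"tz":0.13,"ax":0,"ay":0,"az":0,"hand":0},{"tx":0,"ty":0,"tz":0.13,"ax":0,"ay":0,"az":0,"hand":0}]'; python3 -c "
from h import *
grab('wrist','w3');grab('scene','s3');crop('w3',260,110,380,230,5,'c_w3');crop('s3',290,160,370,270,6,'c_s3');print(sense()['tool_pos'],sense()['tcp_rot'],sense()['ft_force'])"
```

```text
time: 5.37
tool_pos: [607.2, 44.5, 442.8]
tcp_rot: [180.0, -0.0, 96.2]
ft_force: [-0.3, 0.0, -0.8]
finger_gap: 29.5
time: 5.78
tool_pos: [607.9, 42.2, 421.7]
tcp_rot: [-179.9, -0.0, 96.0]
ft_force: [0.3, -0.3, -0.4]
finger_gap: 29.6
[608.18875569  42.54832468 422.95665203] [-1.79994467e+02  1.14265703e-03  9.60273083e+01] [-0.36170861  0.4702079  -1.29715115]
```

View pics/c_w3.png

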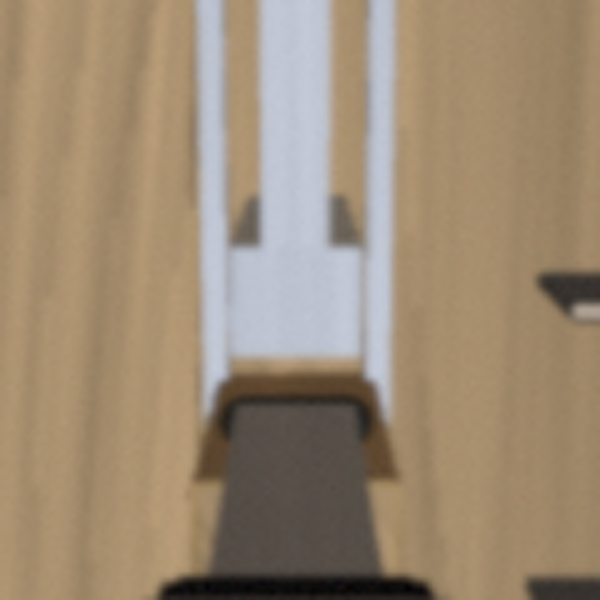

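View pics/c_s3.png

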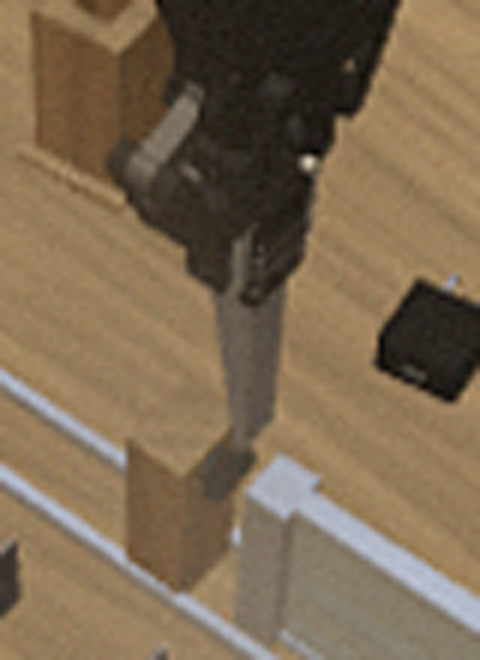

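```bash
python3 - <<'E'
from h import *
s=load('w3')
q=lambda u,v,z:pt(s,260+u/5,110+v/5,wz=z)
st=sense();zt=st['tool_pos'][2]-279.8
dl,dr=q(229,357,120.6),q(361,357,120.6);tl,tr=q(236,400,zt),q(360,400,zt)
print(dl,dr,tl,tr,np.linalg.norm(tl-tr));r=np.radians(6);D=(dl+dr)/2;T=(tl+tr)/2;d=(T-D)[:2]
print('zt',zt,'face rel door edge x,y',d@[np.cos(r),np.sin(r)],d@[-np.sin(r),np.cos(r)], 'D',D,'T-TCP',T-st['tool_pos'])
E
```

```text
[593.36304997  54.38060053 120.6       ] [617.29479489  56.88980959 120.6       ] [595.79651422  51.71234345 143.15665203] [616.56200141  53.89136451 143.15665203] 20.87950169633116
zt 143.1566520306116 face rel door edge x,y 0.549511328366772 -2.90671394039417 D [605.32892243  55.63520506 120.6       ] T-TCP [  -2.00949787   10.2535293  -279.8       ]
```

```bash
python3 - <<'E'
from h import *
s=load('w3');P=cloud(s)
for v in (188,189,190,191,192,194,198): print(v,P[v,319].round(1),P[v,312].round(1))
for v in (178,179,180,181,182,183): print(v,P[v,319].round(1))
E
```

```text
188 [607.6  31.9  40.2] [599.4  30.8  39.4]
189 [606.4  45.2 105.6] [599.6  44.1 103.6]
190 [606.5  44.4 106.2] [599.7  43.4 105. ]
191 [605.8  52.  143.6] [599.9  51.5 144.2]
192 [605.7  52.5 149.3] [600.   51.5 148. ]
194 [605.8  52.1 155. ] [600.2  51.8 156. ]
198 [605.8  52.2 168.3] [600.5  51.5 167.8]
178 [605.   58.8 120.6]
179 [605.1  57.7 120. ]
180 [605.2  56.7 119.6]
181 [605.3  55.9 120.1]
182 [607.4  34.2  15.6]
183 [607.5  33.   16.2]
```

Depth shows the blade face 3 mm off the door edge, centred in x, and the bumper about 10 mm off the door. I lower it into the gap, closing about 1 mm.

```bash
python3 -m jog '[{"tx":0.006,"ty":0,"tz":0.05,"ax":0,"ay":0,"az":0,"hand":0},{"tx":0.006,"ty":0,"tz":0.12,"ax":0,"ay":0,"az":0,"hand":0},{"tx":0.006,"ty":0,"tz":0.2,"ax":0,"ay":0,"az":0,"hand":0},{"tx":0.006,"ty":0,"tz":0.26,"ax":0,"ay":0,"az":0,"hand":0},{"tx":0.006,"ty":0,"tz":0.3,"ax":0,"ay":0,"az":0,"hand":0}]';python3 -m jog '[{"tx":0,"ty":0,"tz":0.03,"ax":0,"ay":0,"az":0,"hand":0},{"tx":0,"ty":0,"tz":0.05,"ax":0,"ay":0,"az":0,"hand":0},{"tx":0,"ty":0,"tz":0.05,"ax":0,"ay":0,"az":0,"hand":0}]'; python3 -c "
from h import *
grab('wrist','w4');grab('scene','s4');crop('w4',260,110,380,230,5,'c_w4');crop('s4',290,160,370,270,6,'c_s4');print(sense()['tool_pos'],sense()['tcp_rot'],sense()['ft_force'])"
```

```text
time: 6.3
tool_pos: [607.4, 44.1, 375.2]
tcp_rot: [-179.8, -0.0, 96.1]
ft_force: [0.8, 0.6, -0.9]
finger_gap: 29.6
time: 6.55
tool_pos: [607.8, 44.0, 369.6]
tcp_rot: [-179.9, -0.0, 96.1]
ft_force: [0.5, 0.2, -0.6]
finger_gap: 29.4
[608.08793001  44.00319351 370.8556397 ] [1.79969783e+02 2.52207623e-03 9.60733788e+01] [-0.40283124 -0.44692723 -0.34513493]
```

View pics/c_w4.png

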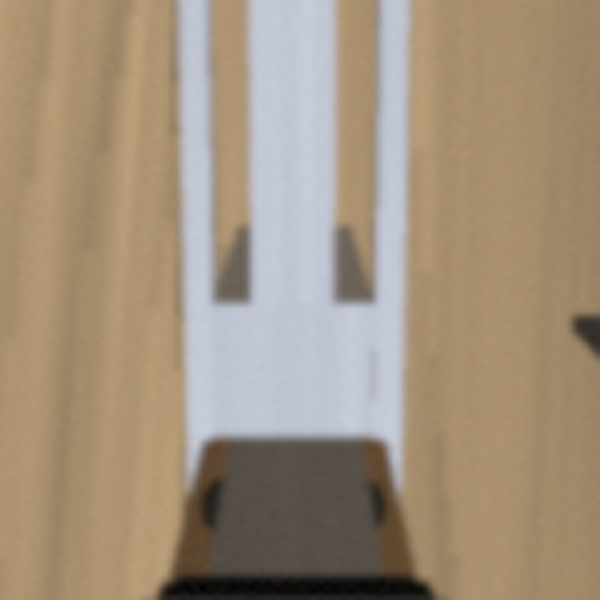

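View pics/c_s4.png

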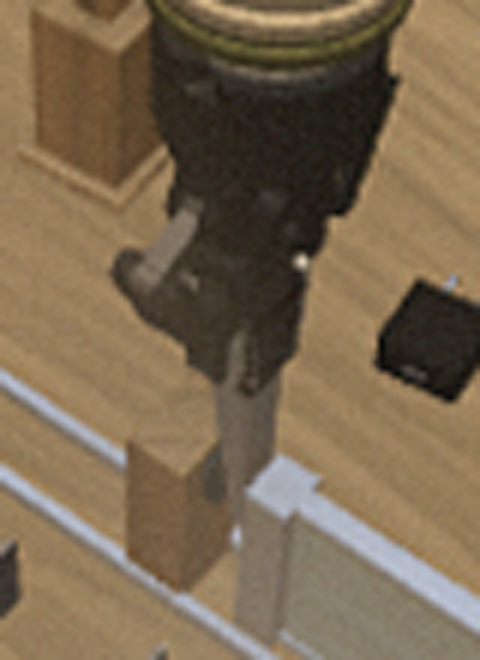

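```bash
python3 -c "
from h import *
P=cloud(load('w4'))
for v in range(194,212): print(v,P[v,312].round(1),P[v,319].round(1),P[v,326].round(1))"
for i in 1 2; do python3 -m jog '[{"tx":0.003,"ty":0,"tz":0,"ax":0,"ay":0,"az":0,"hand":0},{"tx":0.003,"ty":0,"tz":0,"ax":0,"ay":0,"az":0,"hand":0}]' ; done
```

```text
194 [600.3  57.6 120.3] [605.5  58.  119.7] [610.7  58.7 120.1]
195 [600.3  57.  120.8] [605.6  57.2 119.5] [610.7  58.  120.6]
196 [600.4  56.4 121.6] [605.6  56.6 120.1] [610.8  57.2 120.3]
197 [600.5  53.6 113.2] [605.9  53.9 112.5] [611.3  54.7 113.2]
198 [600.6  53.6 116.4] [605.9  53.9 115.4] [611.2  54.4 115. ]
199 [600.7  53.7 120. ] [605.9  54.1 119.4] [611.1  54.7 119.6]
200 [600.7  53.6 122.5] [605.9  53.9 121.4] [611.   54.8 123. ]
201 [600.8  53.9 126.6] [605.9  54.4 126.1] [611.   54.6 124.8]
202 [600.9  53.7 128.6] [605.9  54.  127.7] [610.9  54.7 128.1]
203 [600.9  53.4 130.2] [605.9  54.1 130.7] [610.9  54.5 130.1]
204 [601.   53.6 133.6] [605.9  54.  133. ] [610.8  54.7 133.6]
205 [601.   53.5 135.9] [605.9  53.9 135.5] [610.8  54.4 135.3]
206 [601.1  53.7 139.1] [605.9  54.1 138.4] [610.7  54.8 139.4]
207 [601.2  53.4 140.5] [605.9  54.2 141.4] [610.7  54.6 141. ]
208 [601.2  54.  144.8] [605.9  54.3 144.2] [610.6  54.8 144.4]
209 [601.3  53.8 146.5] [605.9  54.4 147. ] [610.6  54.5 145.6]
210 [601.3  54.  149.5] [605.9  54.  148. ] [610.5  54.6 148.4]
211 [601.4  53.5 150. ] [605.9  54.3 151.4] [610.4  55.  152. ]
time: 6.82
tool_pos: [608.1, 44.5, 371.2]
tcp_rot: [179.9, 0.0, 96.1]
ft_force: [-0.5, 0.5, -1.5]
finger_gap: 29.6
time: 6.98
tool_pos: [608.0, 45.0, 370.9]
tcp_rot: [180.0, 0.0, 96.1]
ft_force: [0.1, 0.1, -1.3]
finger_gap: 29.2
```

```bash
python3 -m jog '[{"tx":0.002,"ty":0,"tz":0,"ax":0,"ay":0,"az":0,"hand":0},{"tx":0.002,"ty":0,"tz":0,"ax":0,"ay":0,"az":0,"hand":0}]';python3 -m jog '[{"tx":0.002,"ty":0,"tz":0,"ax":0,"ay":0,"az":0,"hand":0},{"tx":0.002,"ty":0,"tz":0,"ax":0,"ay":0,"az":0,"hand":0}]'
```

```text
time: 7.15
tool_pos: [607.8, 45.2, 370.6]
tcp_rot: [180.0, 0.0, 96.1]
ft_force: [0.4, -0.1, -0.9]
finger_gap: 29.5
time: 7.32
tool_pos: [607.8, 45.5, 370.5]
tcp_rot: [-180.0, -0.0, 96.1]
ft_force: [-0.8, -0.5, -1.1]
finger_gap: 29.0
```

```bash
python3 -m jog '[{"tx":0.002,"ty":0,"tz":0,"ax":0,"ay":0,"az":0,"hand":0},{"tx":0.002,"ty":0,"tz":0,"ax":0,"ay":0,"az":0,"hand":0}]'
```

```text
time: 7.48
tool_pos: [607.8, 45.8, 370.5]
tcp_rot: [-180.0, -0.0, 96.1]
ft_force: [0.1, -0.4, -1.0]
finger_gap: 29.8
```

```bash
for i in 1 2; do python3 -m jog '[{"tx":0.001,"ty":0,"tz":0,"ax":0,"ay":0,"az":0,"hand":0},{"tx":0.002,"ty":0,"tz":0,"ax":0,"ay":0,"az":0,"hand":0}]'; python3 -c "
from h import *
print('tau',sense()['wrist_torque'])"; done
```

```text
time: 7.65
tool_pos: [607.8, 46.0, 370.5]
tcp_rot: [-180.0, 0.0, 96.1]
ft_force: [0.2, -0.9, -0.6]
finger_gap: 29.5
tau [-0.17071451  0.02419662  0.0407546 ]
time: 7.82
tool_pos: [607.7, 46.2, 370.5]
tcp_rot: [-180.0, 0.0, 96.1]
ft_force: [0.8, -1.3, -0.9]
finger_gap: 29.3
tau [-0.38416778  0.01444404  0.00777245]
```

Blade touches the door lightly (about 1.4 N, seen in the wrist torque). Now I press down.

```bash
cat > f.py <<'E'
from h import *
s=sense();print('depth~',round(120.6-(s['tool_pos'][2]-279.8),2),'F',s['ft_force'].round(2),'tau',s['wrist_torque'].round(3))
E
python3 -m jog '[{"tx":0,"ty":0,"tz":0.015,"ax":0,"ay":0,"az":0,"hand":0},{"tx":0,"ty":0,"tz":0.035,"ax":0,"ay":0,"az":0,"hand":0},{"tx":0,"ty":0,"tz":0.055,"ax":0,"ay":0,"az":0,"hand":0},{"tx":0,"ty":0,"tz":0.07,"ax":0,"ay":0,"az":0,"hand":0},{"tx":0,"ty":0,"tz":0.07,"ax":0,"ay":0,"az":0,"hand":0}]'; python3 f.py
python3 -m jog '[{"tx":0,"ty":0,"tz":0.01,"ax":0,"ay":0,"az":0,"hand":0},{"tx":0,"ty":0,"tz":0.02,"ax":0,"ay":0,"az":0,"hand":0},{"tx":0,"ty":0,"tz":0.02,"ax":0,"ay":0,"az":0,"hand":0}]'; python3 f.py
```

```text
time: 8.23
tool_pos: [607.6, 46.2, 359.1]
tcp_rot: [-179.9, 0.0, 96.1]
ft_force: [1.0, -2.7, -2.3]
finger_gap: 29.6
depth~ 41.28 F [ 1.02 -2.74 -2.34] tau [-0.561 -0.168 -0.024]
time: 8.48
tool_pos: [607.7, 46.3, 356.8]
tcp_rot: [180.0, 0.0, 96.1]
ft_force: [1.9, -2.4, -1.9]
finger_gap: 29.1
depth~ 43.63 F [ 1.86 -2.44 -1.93] tau [-0.652 -0.286  0.002]
```

```bash
for i in 1 2 3; do python3 -m jog '[{"tx":0,"ty":0,"tz":0.007,"ax":0,"ay":0,"az":0,"hand":0},{"tx":0,"ty":0,"tz":0.014,"ax":0,"ay":0,"az":0,"hand":0},{"tx":0,"ty":0,"tz":0.014,"ax":0,"ay":0,"az":0,"hand":0}]'>/dev/null; python3 f.py; done
```

```text
depth~ 45.53 F [ 0.73 -2.24 -0.76] tau [-0.8   -0.241  0.068]
depth~ 47.7 F [ 1.05 -2.83 -0.33] tau [-0.911 -0.258 -0.008]
depth~ 49.85 F [ 1.45 -4.73  0.52] tau [-0.919 -0.34   0.001]
```

```bash
python3 -m jog '[{"tx":-0.003,"ty":0,"tz":0,"ax":0,"ay":0,"az":0,"hand":0},{"tx":-0.003,"ty":0,"tz":0,"ax":0,"ay":0,"az":0,"hand":0}]'; python3 f.py;python3 -m jog '[{"tx":0,"ty":0,"tz":0.007,"ax":0,"ay":0,"az":0,"hand":0},{"tx":0,"ty":0,"tz":0.007,"ax":0,"ay":0,"az":0,"hand":0}]'; python3 f.py
```

```text
time: 9.4
tool_pos: [607.8, 46.1, 350.5]
tcp_rot: [-180.0, -0.0, 96.1]
ft_force: [1.9, -2.8, -0.1]
finger_gap: 29.5
depth~ 49.88 F [ 1.9 -2.8 -0.1] tau [-0.637 -0.378 -0.052]
time: 9.57
tool_pos: [607.7, 46.0, 349.3]
tcp_rot: [-180.0, -0.0, 96.1]
ft_force: [1.3, -2.1, 0.4]
finger_gap: 29.2
depth~ 51.08 F [ 1.26 -2.09  0.44] tau [-0.665 -0.217 -0.02 ]
```

```bash
for i in 1 2 3; do python3 -m jog '[{"tx":0,"ty":0,"tz":0.004,"ax":0,"ay":0,"az":0,"hand":0},{"tx":0,"ty":0,"tz":0.008,"ax":0,"ay":0,"az":0,"hand":0},{"tx":0,"ty":0,"tz":0.008,"ax":0,"ay":0,"az":0,"hand":0}]'>/dev/null; python3 f.py; done
```

```text
depth~ 52.23 F [ 0.25 -2.1  -0.64] tau [-0.569 -0.125  0.024]
depth~ 53.43 F [-0.19 -1.7  -0.07] tau [-0.475 -0.115 -0.007]
depth~ 54.59 F [ 0.93 -2.54 -0.67] tau [-0.356 -0.119  0.018]
```

```bash
for i in 1 2 3; do python3 -m jog '[{"tx":0,"ty":0,"tz":0.004,"ax":0,"ay":0,"az":0,"hand":0},{"tx":0,"ty":0,"tz":0.007,"ax":0,"ay":0,"az":0,"hand":0},{"tx":0,"ty":0,"tz":0.007,"ax":0,"ay":0,"az":0,"hand":0}]'>/dev/null; python3 f.py; done
```

```text
depth~ 55.54 F [ 0.17 -2.51 -1.3 ] tau [-0.332 -0.101  0.027]
depth~ 56.62 F [ 0.7  -0.81 -0.26] tau [-0.278 -0.13   0.012]
depth~ 57.5 F [ 0.3  -2.14  0.23] tau [-0.305 -0.067 -0.023]
```

```bash
for i in 1 2 3 4; do python3 -m jog '[{"tx":0,"ty":0,"tz":0.004,"ax":0,"ay":0,"az":0,"hand":0},{"tx":0,"ty":0,"tz":0.007,"ax":0,"ay":0,"az":0,"hand":0},{"tx":0,"ty":0,"tz":0.007,"ax":0,"ay":0,"az":0,"hand":0}]'>/dev/null; python3 f.py; done
```

```text
depth~ 58.38 F [ 0.26 -1.48  1.65] tau [-0.205 -0.07   0.011]
depth~ 59.33 F [ 0.31 -1.18  2.83] tau [-0.139 -0.085  0.044]
depth~ 60.31 F [-0.02 -0.35  4.31] tau [-0.173 -0.092  0.027]
depth~ 61.17 F [-0.32 -0.93  5.84] tau [-0.168 -0.032  0.002]
```

Contact began at about 57 mm depth and now rises by about 1.6 N/mm. One small step more.

```bash
python3 -m jog '[{"tx":0,"ty":0,"tz":0.005,"ax":0,"ay":0,"az":0,"hand":0},{"tx":0,"ty":0,"tz":0.007,"ax":0,"ay":0,"az":0,"hand":0},{"tx":0,"ty":0,"tz":0.007,"ax":0,"ay":0,"az":0,"hand":0},{"tx":0,"ty":0,"tz":0.007,"ax":0,"ay":0,"az":0,"hand":0}]'; python3 f.py; python3 -m jog '[{"tx":0,"ty":0,"tz":0,"ax":0,"ay":0,"az":0,"hand":0},{"tx":0,"ty":0,"tz":0,"ax":0,"ay":0,"az":0,"hand":0}]'; python3 f.py; python3 -c "
from h import *
s=grab('wrist','w5');grab('scene','s5');P=cloud(s);crop('w5',260,130,380,250,5,'c_w5')
m=(P[...,2]>116)&(P[...,2]<125)&(abs(P[...,0]-605)<6)&(P[...,1]<85)&(P[...,1]>40);print(np.sort(P[m][:,1])[:8])"
```

```text
time: 12.4
tool_pos: [608.0, 46.0, 338.4]
tcp_rot: [179.9, 0.0, 96.1]
ft_force: [0.2, -1.7, 6.7]
finger_gap: 29.7
depth~ 61.96 F [ 0.21 -1.73  6.68] tau [-0.102  0.148 -0.015]
time: 12.57
tool_pos: [608.0, 46.0, 338.4]
tcp_rot: [179.9, 0.0, 96.1]
ft_force: [-0.3, -0.7, 7.0]
finger_gap: 28.8
depth~ 61.96 F [-0.33 -0.7   7.02] tau [-0.128  0.142 -0.01 ]
[55.16565645 55.16914978 55.18318977 55.22848895 55.23371837 55.3048393
 55.34965416 55.48538593]
```

View pics/c_w5.png

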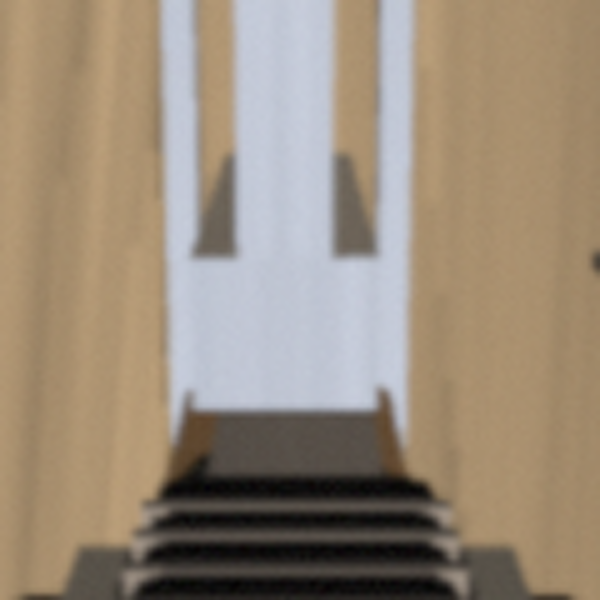

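Flat face is flush against the door, the door edge is still at y 55.2, and resistance is about 8 N. I lower the grip force, then release.

```bash
python3 -m jog '[{"tx":0,"ty":0,"tz":0,"ax":0,"ay":0,"az":0,"hand":0},{"tx":0,"ty":0,"tz":0,"ax":0,"ay":0,"az":0,"hand":0}]' 20; python3 f.py;python3 -m jog '[{"tx":0,"ty":0,"tz":0,"ax":0,"ay":0,"az":0,"hand":0.38},{"tx":0,"ty":0,"tz":0,"ax":0,"ay":0,"az":0,"hand":0.45},{"tx":0,"ty":0,"tz":0,"ax":0,"ay":0,"az":0,"hand":0.7},{"tx":0,"ty":0,"tz":0,"ax":0,"ay":0,"az":0,"hand":0.9},{"tx":0,"ty":0,"tz":0,"ax":0,"ay":0,"az":0,"hand":0.9}]'; python3 -m jog '[{"tx":0,"ty":0,"tz":0,"ax":0,"ay":0,"az":0,"hand":0.9},{"tx":0,"ty":0,"tz":0,"ax":0,"ay":0,"az":0,"hand":0.9},{"tx":0,"ty":0,"tz":0,"ax":0,"ay":0,"az":0,"hand":0.9},{"tx":0,"ty":0,"tz":0,"ax":0,"ay":0,"az":0,"hand":0.9}]'; python3 f.py;  python3 -c "
from h import *
s=grab('wrist','w6');grab('scene','s6');crop('s6',280,130,400,270,4,'c_s6')"
```

```text
time: 12.83
tool_pos: [608.0, 46.0, 338.5]
tcp_rot: [179.9, 0.0, 96.1]
ft_force: [-1.5, -0.4, 7.0]
finger_gap: 29.6
depth~ 61.95 F [-1.47 -0.37  6.97] tau [-0.099  0.088  0.047]
time: 13.25
tool_pos: [607.6, 46.0, 337.1]
tcp_rot: [-179.9, -0.0, 96.1]
ft_force: [0.2, -0.2, -0.3]
finger_gap: 73.1
time: 13.58
tool_pos: [607.8, 45.9, 337.6]
tcp_rot: [-180.0, -0.0, 96.1]
ft_force: [0.1, 0.6, 0.6]
finger_gap: 76.8
depth~ 62.75 F [0.1  0.62 0.63] tau [ 0.049  0.022 -0.008]
```

View pics/w6.png

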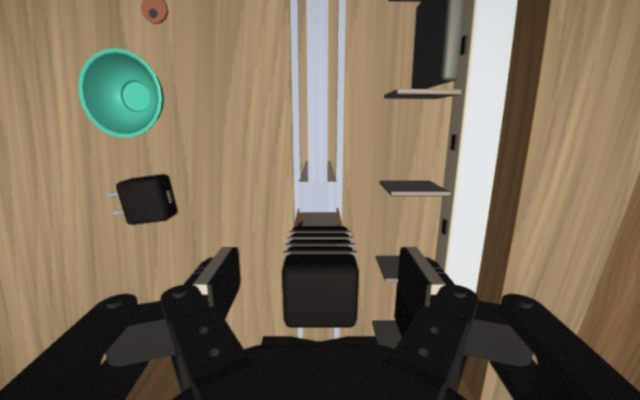

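View pics/c_s6.png

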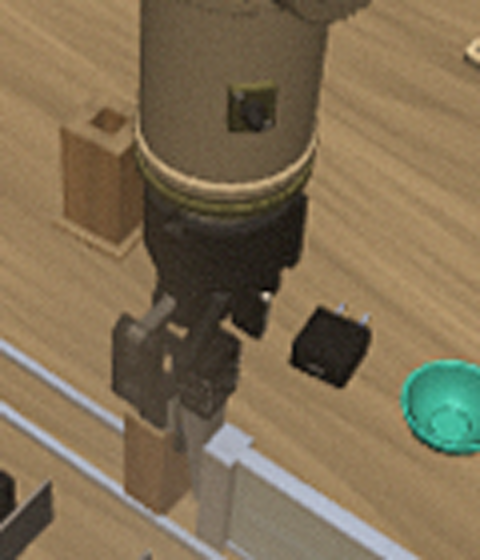

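Released. The spacer still stands between the open fingers, handle at (320,290), with clearance on both sides. I retract straight up 150 mm.

```bash
python3 -m jog '[{"tx":0,"ty":0,"tz":-0.1,"ax":0,"ay":0,"az":0,"hand":0.9},{"tx":0,"ty":0,"tz":-0.3,"ax":0,"ay":0,"az":0,"hand":0.9},{"tx":0,"ty":0,"tz":-0.55,"ax":0,"ay":0,"az":0,"hand":0.9},{"tx":0,"ty":0,"tz":-0.8,"ax":0,"ay":0,"az":0,"hand":0.9},{"tx":0,"ty":0,"tz":-1,"ax":0,"ay":0,"az":0,"hand":0.9}]'; python3 -m jog '[{"tx":-0.2,"ty":0,"tz":0,"ax":0,"ay":0,"az":0,"hand":0.9},{"tx":-0.35,"ty":0,"tz":0,"ax":0,"ay":0,"az":0,"hand":0.9},{"tx":-0.4,"ty":0,"tz":0,"ax":0,"ay":0,"az":0,"hand":0.9},{"tx":-0.4,"ty":0,"tz":0,"ax":0,"ay":0,"az":0,"hand":0.9}]'; python3 - <<'E'
from h import *
s=grab('wrist','w7');grab('scene','s7');crop('s7',280,130,400,270,4,'c_s7');crop('w7',240,30,400,170,5,'c_w7')
P=cloud(s)
m=(P[...,2]>116)&(P[...,2]<125)&(abs(P[...,0]-605)<6)&(P[...,1]<85)&(P[...,1]>40);print('door edge y',np.sort(P[m][:,1])[:8])
m=(P[...,2]>170)&(P[...,2]<260)&(abs(P[...,0]-607)<60)&(abs(P[...,1]-46)<50);q=P[m];z=np.median(q[q[:,2]>np.percentile(q[:,2],40)][:,2]);t=q[q[:,2]>z-3][:,:2].astype(np.float32);print('handle top z',z,cv2.minAreaRect(t),len(t))
E
```

```text
time: 14.1
tool_pos: [607.6, 45.9, 490.9]
tcp_rot: [179.9, 0.0, 96.1]
ft_force: [1.0, -0.2, 1.0]
finger_gap: 77.2
time: 14.43
tool_pos: [614.2, -15.4, 487.4]
tcp_rot: [-180.0, 0.0, 95.9]
ft_force: [-0.3, 0.5, -1.3]
finger_gap: 76.6
door edge y [62.53413285 62.70232491 62.77446383 62.92780761 63.00676724 63.10641526
 63.22811345 63.29390129]
handle top z 205.41235514627016 ((606.9901123046875, 46.3398323059082), (29.711057662963867, 27.901700973510742), 6.563220977783203) 1247
```

View pics/c_s7.png

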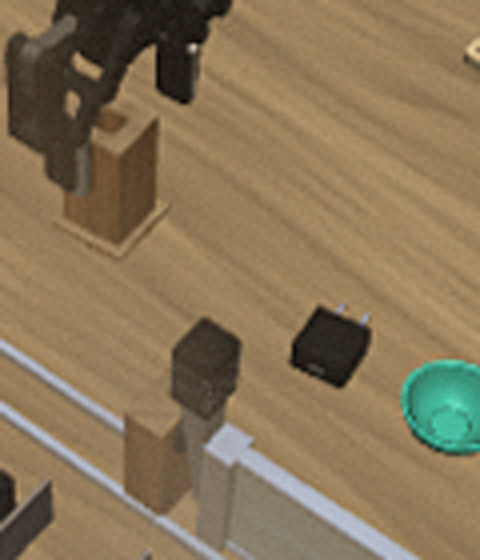

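View pics/w7.png

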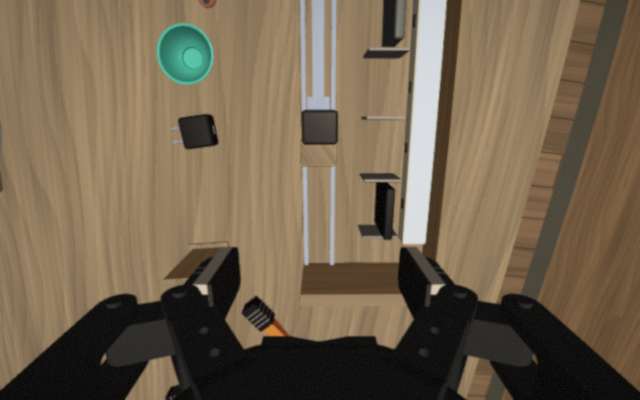

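Handle top is at z 205.4, so the tip is about 61 mm down, and it stands upright. The wrist "door edge" reading of 62.5 is only the handle hiding the edge, so I check door, bystanders and tilt in the scene picture.

```bash
python3 - <<'E'
from h import *
a=cv2.imread('pics/scene0.png');b=cv2.imread('pics/s7.png')
g=lambda i:cv2.cvtColor(i,cv2.COLOR_BGR2GRAY).astype(np.float32)
for nm,(x0,y0,x1,y1) in {'door far end':(380,265,425,305),'door':(345,245,412,305),'strip':(330,232,350,265),'stylus':(440,255,490,310),'key':(400,250,432,275),'bowl':(375,215,412,248),'adapter':(348,200,376,230)}.items():
    A,B=g(a)[y0:y1,x0:x1],g(b)[y0:y1,x0:x1];print(nm,cv2.phaseCorrelate(A,B,cv2.createHanningWindow((x1-x0,y1-y0),cv2.CV_32F)),abs(A-B).mean())
s=load('s7');P=cloud(s)
m=(P[...,2]>160)&(P[...,2]<203)&(abs(P[...,0]-607)<25)&(abs(P[...,1]-46)<25);q=P[m]
r=np.radians(6);yy=q[:,:2]@[-np.sin(r),np.cos(r)];xx=q[:,:2]@[np.cos(r),np.sin(r)]
for nm,v in(('y',yy),('x',xx)):
    k=v>np.percentile(v,75); hi=[v[(q[:,2]>z)&(q[:,2]<z+10)].max() for z in(162,172,182,192)];print(nm,np.round(hi,1))
E
```

```text
door far end ((0.4579134748501801, 0.03618053946364341), 1.0203441931472885) 2.351644
door ((0.04455624344095099, -0.04044637301693044), 1.0571826416033285) 6.1034827
strip ((-0.18647838927381422, 0.10260744599313298), 0.7758999228477478) 8.306061
stylus ((-0.06803124408242667, -0.07006088326050985), 0.9416089693705241) 6.0494547
key ((-0.025965171511440843, 0.7889521013508958), 0.933911589384079) 2.1939914
bowl ((0.0011843840816148088, -0.06677052219363944), 1.0048239274157418) 5.963145
adapter ((0.09571906619336268, 0.10197943731355963), 0.9301697693930732) 5.05
y [-1.9 -2.1 -2.1 -2.4]
x [626.9 626.4 626.  625.9]
```

```bash
python3 -m jog '[{"tx":0,"ty":0,"tz":0,"ax":0,"ay":0,"az":0,"hand":0.9},{"tx":0,"ty":0,"tz":0,"ax":0,"ay":0,"az":0,"hand":0.9}]'; python3 -c "
from bench import *
print(hand_in())"
```

```text
time: 14.7
tool_pos: [614.0, -12.7, 487.3]
tcp_rot: [-180.0, -0.0, 96.1]
ft_force: [-0.4, -0.3, -0.8]
finger_gap: 76.7
the job is handed in; nothing more can be done
None
```

I took the spacer from the stand with its flat face already towards the door, lined it up with the cabinet (yaw 6°), and lowered it into the gap. It touched the door lightly, then I pressed until about 8 N of resistance. Contact began at about 57 mm depth and I stopped at about 62 mm. I then released it, backed off and handed in at 14.7 s; no verdict was reported.

**Last checks:**
- **Spacer:** it stands upright in the gap, tilted about 0.02 rad, with its tip about 61 mm below the door's top and near mid-thickness.
- **Door:** before release, with the blade pressed in, its edge was still at y 55.2. The scene pictures from before and after show 0.5 px of shift or less.
- **Bystanders:** stylus, bowl and adapter match their starts to about 0.1 px. The key's estimate showed 0.8 px, which I put down to image noise, since the robot never went near it.
- **Disagreed:** one reading after release put the door's edge at y 62.5. The handle was hiding the edge in that view, so I did not count it.
- **Not measured:** the contact force on door and stop after release.

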